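# Press the lid pins of a terminal box home crosswise

## Robot

A 6-joint arm with a two-finger parallel gripper is mounted at the origin on the work surface. World frame = base frame: x ahead of the robot, y to its left, z up, the work surface at z = 0. Lengths are in m, angles in degrees, forces in N, time in s.
With the tool pointing down it reaches from about 0.4 to 0.825 m from the base axis. Payload 7 kg.
Tool frame: the origin (TCP) lies on the front face of the gripper's body, between the roots of the fingers; the fingertips stand 66 mm ahead of it and the grasp point (between the pads) lies 47 mm ahead of it; z points along the fingers, y is the line along which they close (so a half turn about z gives the same grasp; the last joint's range is limited). The gripper opens to 88 mm and grips with 3 to 60 N. Pads are 19 mm wide; open, the fingers measure 130 mm over their backs; the gripper's body (78 mm by 193 mm) begins 47 mm behind the grasp point.
Start: joints at [-49.784, 20.546, 0.682, 0, -70.136, -16.507], TCP at [0.271, -0.618, 0.292] pointing down, gripper open.
Joint ranges: [-176.03, 176.03], [-82.01, 121.73], [-58.28, 71.71], [-173.87, 95.51], [-174.79, -0.11], [-173.66, 173.66]. Speed limits (degrees/s): [136.94, 136.94, 172.46, 180, 180, 180].

## Interface

Orientations are given as a 3x3 rotation matrix whose columns are the frame's x, y, z axes.
In Python, from station import arm gives the robot as it stands. The module is installed in compiled form; this text tells all that it offers.
- The arm moves only by the tool play_rows, never from a script. Its argument "steps" is a list that holds one entry, the list of rows, each a list of 7 numbers: the shift along the tool's x, y, z each as a share of 0.15 m, from -1 to 1, then the turn, a rotation vector about the tool's x, y, z each as a share of 0.5 rad, from -1 to 1, then the closure, from -1 (fully open) to 1 (shut). A call has 1 to 20 rows; each row is the pose to reach, as a shift and turn from the pose commanded when the call began, along the tool's axes at that moment; what a row does not reach only later rows make up. A row lasts 1/10 s, in which the tool goes at most 50 mm and 8.59 degrees, less where a joint would pass 70% of its speed; a pose out of reach is approached as far as the arm can. A call with a number of a shift or a turn outside -1 to 1 is refused whole. A call with a gripper value outside its range is refused whole. The fingers move at their own pace and stop on an object; "newtons" is the grip in N (left out, the last holds). Time passes only in rows, so rows that repeat a pose let the fingers close. It gives the time, the measured TCP pose, the force, the opening and the grip force at its end, in the units of the state.
- arm.observe(): the state, without advancing time (a new reading comes with each control period).
- arm.snapshot(name): name is "scene" or "top" or "wrist"; returns a dict with "pixels" (480x640x3 uint8, blue, green, red), "mtx" (3x3 intrinsics, pixels), "eye" and "attitude" of the camera in the world. Camera axes: x right, y up, looking along -z (the intrinsics and any distortion apply to the point x, -y, -z); pixel columns grow to the right and rows downward; lengths in m; the calibration is good to about 2 mm. A picture is of the moment at which its call begins. There is no depth.
- arm.job_done(): hands the job in; it is judged then, once.
The state is a dict: "t": time; "joints": joint angles; "dq": joint speeds; "joint_torque": joint torques, N m; "tool_pos": TCP position; "tcp_rot": TCP orientation; "contact_force": force on the tool from outside, world axes, zero at the start; "wrist_torque": the same for the moment, N m; "opening": opening from 0.0 (shut) to 1.0 (fully open); "grip_force": force on a finger pad.
Only numpy, scipy, OpenCV 4.12 (cv2) and the standard library are available. Lean on these libraries where they do the work, as an engineer would, in place of code of your own. Each camera call takes 0.05 s, during which the arm holds its last target. There are 200 camera calls.

## Task

Close the lid of the grey terminal box by pressing its four black lid pins fully home with the fingertips, one after another and crosswise so that the lid gasket is squeezed evenly: seen from the end with the two cable glands, first the near left pin, then the far right, then the near right, and last the far left. Press gently, without banging on the box, and do not lift the box or shift it on the bench. Leave the screwdriver on the lid and everything else on the bench where it is.

Things in the scene. Friction and masses are not known exactly. Their poses are not given: they have to be found in the camera images.
- box: Grey plastic box, loose on the bench, 180 x 130 x 78 mm (lid 184 x 134), about 0.9 kg, turned any way. Two black cable glands stick 33 mm out of one short end. Origin: centre of its underside; x points from the gland end to the plain end, z up. Seen from the gland end: near is -x, far +x, left +y, right -y. Lid top at z = 78 mm, pins at x = +-74, y = +-49 mm.
- pin_near_left_top (a point): Centre of the top of the near left lid pin's head (x = -74, y = 49 mm of the box), axes as the box; it goes down with the pin: 91 mm above the bench when the pin is fully out, 83 mm when home. The head is a black disc 18 mm across and 5 mm thick on a 9 mm shank.
- pin_near_left (a joint): How far the near left lid pin is pushed in, m: 0 fully out (head 8 mm above the lid), 0.008 fully home (head lying on the lid; pressed on, the lid gives on its gasket, about 1 mm per 6 N, at most 5 mm). It slides straight down against about 7 N of friction and stays where it is left; it starts 0 to 2 mm in.
- pin_far_right_top (a point): Centre of the top of the far right lid pin's head (x = 74, y = -49 mm of the box), axes as the box; it goes down with the pin: 91 mm above the bench when the pin is fully out, 83 mm when home. The head is a black disc 18 mm across and 5 mm thick on a 9 mm shank.
- pin_far_right (a joint): How far the far right lid pin is pushed in, m: 0 fully out (head 8 mm above the lid), 0.008 fully home (head lying on the lid; pressed on, the lid gives on its gasket, about 1 mm per 6 N, at most 5 mm). It slides straight down against about 7 N of friction and stays where it is left; it starts 0 to 2 mm in.
- pin_near_right_top (a point): Centre of the top of the near right lid pin's head (x = -74, y = -49 mm of the box), axes as the box; it goes down with the pin: 91 mm above the bench when the pin is fully out, 83 mm when home. The head is a black disc 18 mm across and 5 mm thick on a 9 mm shank.
- pin_near_right (a joint): How far the near right lid pin is pushed in, m: 0 fully out (head 8 mm above the lid), 0.008 fully home (head lying on the lid; pressed on, the lid gives on its gasket, about 1 mm per 6 N, at most 5 mm). It slides straight down against about 7 N of friction and stays where it is left; it starts 0 to 2 mm in.
- pin_far_left_top (a point): Centre of the top of the far left lid pin's head (x = 74, y = 49 mm of the box), axes as the box; it goes down with the pin: 91 mm above the bench when the pin is fully out, 83 mm when home. The head is a black disc 18 mm across and 5 mm thick on a 9 mm shank.
- pin_far_left (a joint): How far the far left lid pin is pushed in, m: 0 fully out (head 8 mm above the lid), 0.008 fully home (head lying on the lid; pressed on, the lid gives on its gasket, about 1 mm per 6 N, at most 5 mm). It slides straight down against about 7 N of friction and stays where it is left; it starts 0 to 2 mm in.
- screwdriver: Small terminal screwdriver lying loose on the middle of the box lid, 120 mm long, 21 mm wide and 19 mm high at the black and green grip. Origin: underside, at the shank end of the grip; x along the shank.
- pliers: Pliers with red handles lying flat on the bench beside the box, about 156 mm long, 60 mm wide, 14 mm high. Origin: on the bench side near the middle; x towards the jaws.
- spare_gland: Spare black cable gland standing on the bench beside the box, 33 mm across, 42 mm high. Origin: centre of its underside.
- tape_roll: Roll of pale tape lying flat on the bench beyond the box's plain end, 92 mm across, 19 mm high. Origin: centre of its underside.
- spray_can: Spray can with a red cap, 66 mm across, 190 mm high, standing on the bench to the left. Origin: centre of its underside.
- cup: White ceramic cup without handle, 72 mm across, 60 mm high, standing on the bench to the right. Origin: centre of its underside.

How it is judged (in metres and radians):
On the way, in this order (a step that is already met when the one before it is completed fails the run):
1. the near left pin is home, the later ones still out (value of joint pin_near_left above 0.0066 m and value of joint each of pin_far_right, pin_near_right, pin_far_left below 0.005 m), for 0.1 s.
2. the far right pin is home, the pins before it too, the later ones still out (value of joint each of pin_near_left, pin_far_right above 0.0066 m and value of joint each of pin_near_right, pin_far_left below 0.005 m), for 0.1 s.
3. the near right pin is home, the pins before it too, the later ones still out (value of joint each of pin_near_left, pin_far_right, pin_near_right above 0.0066 m and value of joint pin_far_left below 0.005 m), for 0.1 s.
4. the far left pin is home, and so all four (value of joint each of pin_near_left, pin_far_right, pin_near_right, pin_far_left above 0.0066 m), for 0.1 s.
At the end, for the whole second after the job is handed in: All four pins pushed in by at least 6.6 of their 8 mm; the box upright, at rest and within 15 mm of where it stood; the screwdriver and the other loose things within 20 mm of where they lay (all of step 4 and distance of box from where it was at the start of the episode below 0.015 m and angle between box's own z axis and vertical below 0.05 rad and linear speed of box below 0.02 m/s and distance of each of screwdriver, pliers, spare_gland, tape_roll, spray_can, cup from where it was at the start of the episode below 0.02 m); the robot touches nothing.
It fails at once if a pin is pushed more than half in before its turn ((value of joint pin_far_right above 0.005 m and value of joint pin_near_left below 0.006 m) or (value of joint pin_near_right above 0.005 m and value of joint pin_far_right below 0.006 m) or (value of joint pin_far_left above 0.005 m and value of joint pin_near_right below 0.006 m)).
It fails at once if the box is struck or pressed harder than 40 N (contact force between the fingers and box above 40 N).
It fails at once if something other than the fingers presses on the box (contact force between the arm and box above 2 N).
It fails at once if the box is lifted, tipped or shifted more than 15 mm (height (world z) of box above 0.006 m or angle between box's own z axis and vertical above 0.08 rad or distance of box from where it was at the start of the episode above 0.015 m).
It fails at once if a bystander is lifted or moved more than 20 mm (distance of any of screwdriver, pliers, spare_gland, tape_roll, spray_can, cup from where it was at the start of the episode above 0.02 m).
It also fails if it takes over 48 s, if anything falls off the work surface, if the arm or the gripper's body presses on something with over 40 N, if the wrist force passes 120 N, or if a joint passes its speed limit or range.

## Working session

There is one attempt and no reset: what is moved stays moved. The work goes in short steps, Python scripts to look and compute and a tool call to move; the robot and the scene stay as the last step left them, time stands still between calls to the robot, and variables do not carry over. Pictures are saved under pics/ and viewed, at most 10 in all, crops included, and the job is handed in when it is done.

Besides the shell and the picture viewer there is one more tool, called after "Emit:" as name([rows], argument=value, ...), one row to a line, values as JSON. play_rows: Moves the arm, as the interface text tells. Shift numbers are shares of 0.15 m and turn numbers shares of 0.5 rad, none past 1 either way. Its arguments: {"type":"object","properties":{"steps":{"type":"array"},"newtons":{"type":"number"}},"required":["steps"]}

```bash
mkdir -p pics
cat > h.py <<'E'
import numpy as np, cv2
from station import arm
def snap(n,f):
    s=arm.snapshot(n); cv2.imwrite('pics/'+f,s['pixels']); np.savez('pics/'+f[:-4],mtx=s['mtx'],eye=s['eye'],att=s['attitude']); return s
def ray(f,u,v,z):
    d=np.load('pics/'+f+'.npz'); r=np.linalg.inv(d['mtx'])@[u,v,1]; r=d['att']@(r*[1,-1,-1]); e=d['eye']; return e+r*(z-e[2])/r[2]
def proj(f,p):
    d=np.load('pics/'+f+'.npz'); c=d['att'].T@(np.array(p)-d['eye']); c=c*[1,-1,-1]; q=d['mtx']@c; return q[:2]/q[2]
E
python3 - <<'E'
from h import *
for n in('top','scene'):
    s=snap(n,n+'1.png'); print(n,s['eye'],s['mtx'].tolist(),s['attitude'].round(3).tolist(), [k for k in s])
print(arm.observe())
E
```

```text
top [ 0.4246874  -0.0230966   1.13011258] [[471.2825443411573, 0.0, 315.75987929734436], [0.0, 471.2825443411573, 241.9486439260561], [0.0, 0.0, 1.0]] [[-0.022, 0.993, -0.114], [-1.0, -0.022, -0.005], [-0.007, 0.114, 0.993]] ['pixels', 'mtx', 'eye', 'attitude']
scene [1.50672925 0.3934369  1.28786112] [[584.3605562019212, 0.0, 315.884520300412], [0.0, 584.3605562019212, 248.59315147469806], [0.0, 0.0, 1.0]] [[-0.422, -0.687, 0.592], [0.907, -0.329, 0.265], [0.013, 0.648, 0.762]] ['pixels', 'mtx', 'eye', 'attitude']
{'t': 0.1, 'joints': array([-4.97838163e+01,  2.05870254e+01,  6.40793340e-01, -1.83295011e-02,
       -7.01340018e+01, -1.65058896e+01]), 'dq': array([ 0.07624074, -0.14486163,  0.09215505, -0.02416515,  0.14823812,
       -0.04790927]), 'joint_torque': array([-1.74162797e-03, -5.84163845e+01,  2.93750507e+01,  7.01556623e+00,
        1.01876157e-02, -4.67222139e-05]), 'tool_pos': array([ 0.27127877, -0.61773981,  0.29133133]), 'tcp_rot': array([[-9.15634119e-01, -4.02012070e-01, -6.74404327e-04],
       [-4.02012621e-01,  9.15633254e-01,  1.26357481e-03],
       [ 1.09534705e-04,  1.42809126e-03, -9.99998974e-01]]), 'contact_force': array([-1.15169859,  0.34879233,  0.3796511 ]), 'wrist_torque': array([ 0.04515261, -0.04831085,  0.02068714]), 'grip_force': 0.0, 'opening': 1.0002404239189904}
```

View pics/top1.png

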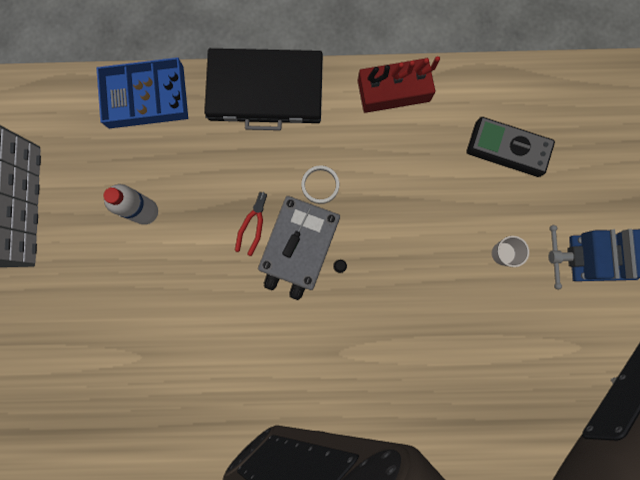

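View pics/scene1.png

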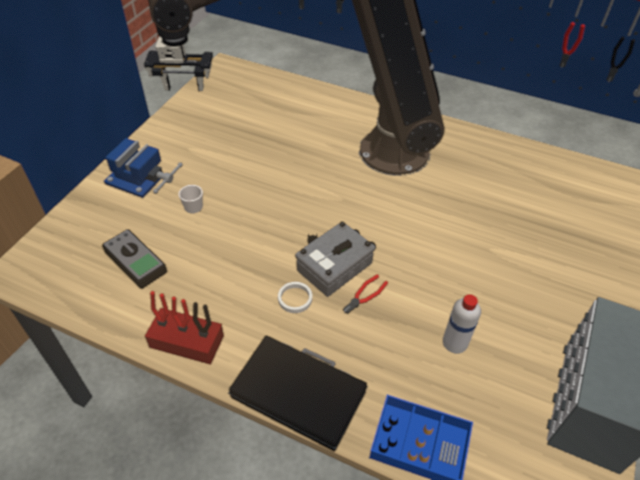

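The top view shows the box around (300,243), with glands at (270,283) and (297,292), so the near end faces the robot. The pins are near left ≈(266,265), far right ≈(331,218), near right ≈(307,281) and far left ≈(290,200). The scene view matches this, and the arm is off to the right of the bench. I'll enlarge the crop.

Run:
```python
from h import *
a=cv2.imread('pics/top1.png')[185:305,225:365]
cv2.imwrite('pics/c1.png',cv2.resize(a,None,fx=5,fy=5,interpolation=cv2.INTER_CUBIC))
```

```text
(no output)
```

View pics/c1.png

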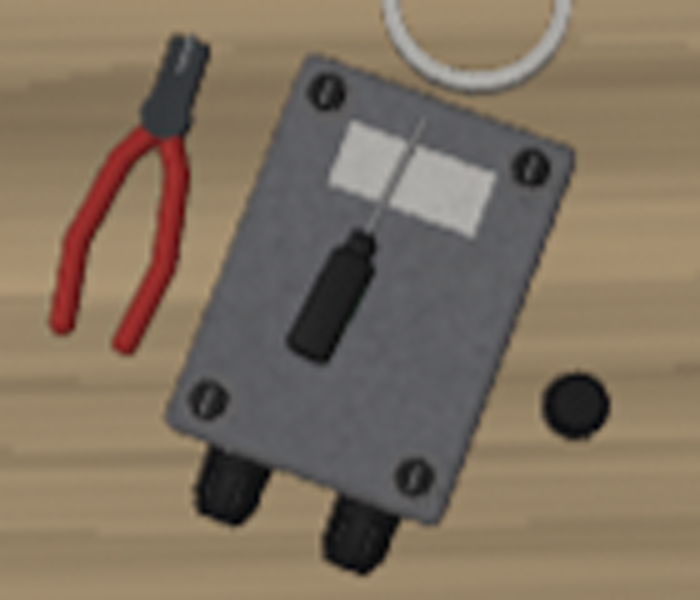

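The crop shows pin centres at NL (208,400), FR (531,168), NR (415,477) and FL (327,92). The screwdriver lies mid-lid, well clear of the pins.

```bash
cat >> h.py <<'E'
B=np.array([[-74,49],[74,-49],[-74,-49],[74,49]])/1e3
def fit(P):
    c=P.mean(0);H=(P-c); a=np.arctan2((B[:,0]*H[:,1]-B[:,1]*H[:,0]).sum(),(B*H).sum())
    R=np.array([[np.cos(a),-np.sin(a)],[np.sin(a),np.cos(a)]]); F=c+B@R.T
    return c,np.degrees(a),F
E
python3 - <<'E'
from h import *
C=np.array([[208,400],[531,168],[415,477],[327,92]])
U=(C+.5)/5-.5+[225,185]
P=np.array([ray('top1',u,v,.09)[:2] for u,v in U])
c,a,F=fit(P); print(P.round(4),c,a,F.round(4),(P-F).round(4)*1e3)
for i,j in((0,2),(0,3),(1,2)):print(np.linalg.norm(P[i]-P[j]))
for f in F: print(proj('scene1',[*f,.09]))
o=arm.observe(); R=np.array(o['tcp_rot'])
for f in F: print((R.T@(np.array([*f,.09+.066+.03])-o['tool_pos'])/.15).round(3))
print(ray('top1',225+100,185+18,.0))
E
```

```text
[[ 0.4965  0.0925]
 [ 0.5971 -0.0529]
 [ 0.4606  0.0016]
 [ 0.6337  0.0378]] [0.54695934 0.01975987] -21.769190271962373 [[ 0.4964  0.0927]
 [ 0.5975 -0.0532]
 [ 0.4601  0.0017]
 [ 0.6339  0.0378]] [[ 0.1 -0.2]
 [-0.4  0.3]
 [ 0.5 -0.1]
 [-0.2 -0.1]]
0.09771823843323404
0.14771354328825373
0.14702034801938177
[366.6811342  242.44306865]
[302.19333286 250.35581287]
[341.25942911 222.99333747]
[327.56097181 271.47788602]
[-3.278  3.732  0.707]
[-3.505  2.571  0.705]
[-2.813  3.274  0.707]
[-3.97   3.029  0.706]
[ 0.64981669 -0.04227012  0.        ]
```

Emit:
play_rows([
  [[-0.14,0.16,0,0,0,0,1],[-0.28,0.31,0,0,0,0,1],[-0.42,0.47,0,0,0,0,1],[-0.56,0.63,0,0,0,0,1],[-0.7,0.79,0,0,0,0,1],[-0.82,0.93,0,0,0,0,1]],
], newtons=10)

```text
t: 0.7
tool_pos: [0.328, -0.4393, 0.2919]
tcp_rot: [[-0.916, -0.402, -0.0], [-0.402, 0.916, 0.001], [0.0, 0.001, -1.0]]
contact_force: [0.7, -0.0, 0.9]
opening: 0.514
grip_force: 0.0
```

Emit:
play_rows([
  [[-0.14,0.16,0,0,0,0,1],[-0.28,0.31,0,0,0,0,1],[-0.42,0.47,0,0,0,0,1],[-0.56,0.63,0,0,0,0,1],[-0.7,0.79,0,0,0,0,1],[-0.82,0.93,0,0,0,0,1]],
])

```text
t: 1.3
tool_pos: [0.3845, -0.2622, 0.292]
tcp_rot: [[-0.915, -0.402, -0.0], [-0.402, 0.915, 0.0], [0.0, 0.0, -1.0]]
contact_force: [-0.3, -0.5, 0.3]
opening: 0.015
grip_force: 0.0
```

Emit:
play_rows([
  [[-0.14,0.16,0,0,0,0,1],[-0.28,0.31,0,0,0,0,1],[-0.42,0.47,0,0,0,0,1],[-0.56,0.63,0,0,0,0,1],[-0.7,0.79,0,0,0,0,1],[-0.82,0.93,0,0,0,0,1]],
])

```text
t: 1.9
tool_pos: [0.441, -0.085, 0.292]
tcp_rot: [[-0.915, -0.402, -0.0], [-0.402, 0.915, 0.0], [0.0, 0.0, -1.0]]
contact_force: [0.2, -0.5, 0.5]
opening: 0.005
grip_force: 0.0
```

Emit:
play_rows([
  [[-0.14,0.16,0,0,0,0,1],[-0.28,0.31,0,0,0,0,1],[-0.42,0.47,0,0,0,0,1],[-0.56,0.63,0,0,0,0,1],[-0.7,0.79,0,0,0,0,1],[-0.82,0.93,0,0,0,0,1],[-0.82,0.93,0,0,0,0,1],[-0.82,0.93,0,0,0,0,1]],
])

```text
t: 2.7
tool_pos: [0.4972, 0.0911, 0.2916]
tcp_rot: [[-0.915, -0.403, -0.001], [-0.403, 0.915, -0.001], [0.001, -0.0, -1.0]]
contact_force: [-0.8, -0.1, 0.0]
opening: 0.005
grip_force: 0.0
```

```bash
cat >> h.py <<'E'
F=np.array([[ 0.4964,0.0927],[0.5975,-0.0532],[0.4601,0.0017],[0.6339,0.0378]])
def to(i,z):
    o=arm.observe();R=np.array(o['tcp_rot']);print('t',o['t'],'tip',(o['tool_pos']+R[:,2]*.066).round(4),'F',o['contact_force'].round(2),'op',round(o['opening'],3),'z',R[:,2].round(4))
    print((R.T@(np.array([*F[i],z])-o['tool_pos']-R[:,2]*.066)/.15).round(3))
E
python3 - <<'E'
from h import *
to(0,.1)
s=snap('wrist','w1.png'); print([proj('w1',[*f,.09]).round(1) for f in F])
E
```

```text
t 2.7 tip [0.4972 0.0911 0.2256] F [-0.83 -0.14  0.03] op 0.005 z [-1.2e-03 -5.0e-04 -1.0e+00]
[-0.001  0.012  0.837]
[array([326.1, 221.9]), array([ 89.9, 265.8]), array([223.2, 120.5]), array([191.6, 348.9])]
```

View pics/w1.png

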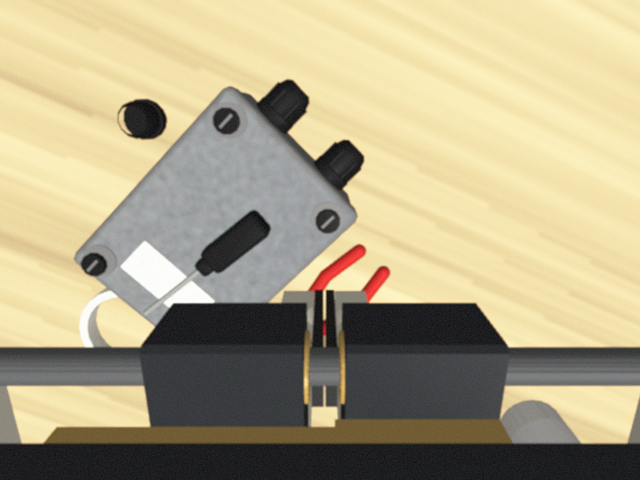

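The wrist view confirms the fit: NL is seen at (327,221) against (326,222) predicted, and NR at (227,121) against (223,120). Descending to just above NL.

Emit:
play_rows([
  [[0,0.01,0.15,0,0,0,1],[0,0.01,0.3,0,0,0,1],[0,0.01,0.45,0,0,0,1],[0,0.01,0.6,0,0,0,1],[0,0.01,0.7,0,0,0,1],[0,0.01,0.78,0,0,0,1],[0,0.01,0.83,0,0,0,1],[0,0.01,0.86,0,0,0,1],[0,0.01,0.86,0,0,0,1]],
])

```text
t: 3.65
tool_pos: [0.4969, 0.0919, 0.163]
tcp_rot: [[-0.916, -0.402, -0.0], [-0.402, 0.916, -0.0], [0.0, -0.0, -1.0]]
contact_force: [-0.3, -0.8, 0.2]
opening: 0.004
grip_force: 0.0
```

Emit:
play_rows([
  [[0,0,0.01,0,0,0,1],[0,0,0.02,0,0,0,1],[0,0,0.03,0,0,0,1],[0,0,0.04,0,0,0,1],[0,0,0.05,0,0,0,1],[0,0,0.06,0,0,0,1],[0,0,0.06,0,0,0,1]],
])

```text
t: 4.35
tool_pos: [0.4969, 0.0921, 0.1541]
tcp_rot: [[-0.916, -0.402, -0.0], [-0.402, 0.916, -0.0], [0.0, -0.0, -1.0]]
contact_force: [-1.0, 0.9, 1.1]
opening: 0.003
grip_force: 1.1
```

```bash
python3 -c "
from h import *
to(0,.0815)"
```

```text
t 4.35 tip [0.4969 0.0921 0.0881] F [-1.02  0.9   1.12] op 0.003 z [-0.e+00 -1.e-04 -1.e+00]
[0.002 0.005 0.044]
```

Emit:
play_rows([
  [[0,0,0.005,0,0,0,1],[0,0,0.01,0,0,0,1],[0,0,0.015,0,0,0,1],[0,0,0.02,0,0,0,1],[0,0,0.02,0,0,0,1]],
])

```text
t: 4.85
tool_pos: [0.4969, 0.0921, 0.1516]
tcp_rot: [[-0.916, -0.402, 0.0], [-0.402, 0.916, 0.0], [-0.0, -0.0, -1.0]]
contact_force: [-2.3, 0.1, 6.3]
opening: 0.005
grip_force: 3.3
```

Emit:
play_rows([
  [[0,0,0.005,0,0,0,1],[0,0,0.01,0,0,0,1],[0,0,0.015,0,0,0,1],[0,0,0.02,0,0,0,1],[0,0,0.02,0,0,0,1]],
])

```text
t: 5.35
tool_pos: [0.4969, 0.0921, 0.1486]
tcp_rot: [[-0.916, -0.402, 0.0], [-0.402, 0.916, 0.0], [-0.0, -0.0, -1.0]]
contact_force: [-2.4, 0.3, 7.0]
opening: 0.005
grip_force: 3.3
```

Emit:
play_rows([
  [[0,0,0.005,0,0,0,1],[0,0,0.01,0,0,0,1],[0,0,0.01,0,0,0,1]],
])

```text
t: 5.65
tool_pos: [0.497, 0.0921, 0.1471]
tcp_rot: [[-0.916, -0.402, 0.0], [-0.402, 0.916, 0.0], [-0.0, -0.0, -1.0]]
contact_force: [-3.1, -0.4, 7.0]
opening: 0.009
grip_force: 3.5
```

Emit:
play_rows([
  [[0,0,0.005,0,0,0,1],[0,0,0.01,0,0,0,1],[0,0,0.01,0,0,0,1]],
])

```text
t: 5.95
tool_pos: [0.497, 0.0921, 0.1461]
tcp_rot: [[-0.915, -0.402, 0.001], [-0.402, 0.915, 0.0], [-0.001, -0.0, -1.0]]
contact_force: [-4.9, 1.6, 12.0]
opening: 0.006
grip_force: 6.3
```

Emit:
play_rows([
  [[0,0,0.005,0,0,0,1],[0,0,0.008,0,0,0,1],[0,0,0.008,0,0,0,1]],
])

```text
t: 6.25
tool_pos: [0.497, 0.0922, 0.1453]
tcp_rot: [[-0.915, -0.403, 0.001], [-0.403, 0.915, 0.0], [-0.001, -0.0, -1.0]]
contact_force: [-5.8, 0.3, 17.1]
opening: 0.005
grip_force: 8.5
```

Emit:
play_rows([
  [[0,0,-0.02,0,0,0,1],[0,0,-0.06,0,0,0,1],[0,0,-0.15,0,0,0,1],[0,0,-0.3,0,0,0,1],[0,0,-0.3,0,0,0,1]],
])

```text
t: 6.75
tool_pos: [0.4983, 0.0927, 0.1916]
tcp_rot: [[-0.915, -0.403, 0.004], [-0.403, 0.915, 0.002], [-0.004, -0.0, -1.0]]
contact_force: [1.0, 0.7, -0.7]
opening: 0.005
grip_force: 0.0
```

```bash
python3 -c "
from h import *
to(1,.0965)
s=snap('wrist','w2.png'); print([proj('w2',[*f,.09]).round(1) for f in F], proj('w2',[*F[0],.083]))"
```

```text
t 6.75 tip [0.4985 0.0928 0.1256] F [ 0.96  0.74 -0.74] op 0.005 z [ 0.0041  0.0017 -1.    ]
[-0.211 -1.157  0.195]
[array([324.9, 271.8]), array([-14.7, 332.6]), array([168.7, 124.1]), array([137.1, 442.5])] [324.8303236  266.48822607]
```

View pics/w2.png

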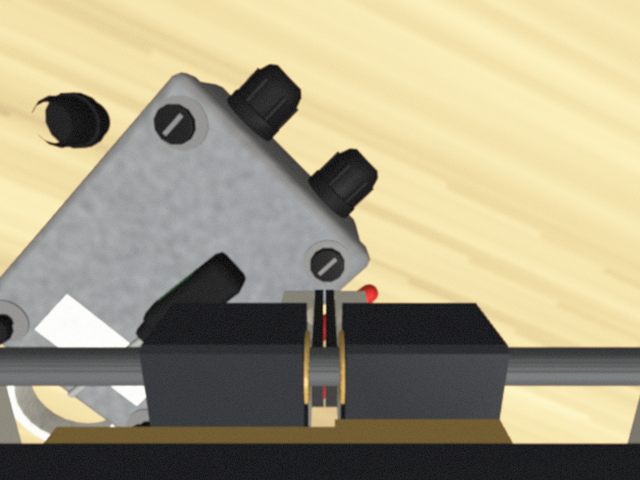

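NL now sits at (327,265), matching the z=83 mm home height, and the box is unmoved. FR next.

Emit:
play_rows([
  [[-0.03,-0.15,0,0,0,0,1],[-0.05,-0.3,0,0,0,0,1],[-0.08,-0.45,0,0,0,0,1],[-0.1,-0.6,0,0,0,0,1],[-0.12,-0.75,0,0,0,0,1],[-0.15,-0.9,0,0,0,0,1],[-0.15,-0.9,0,0,0,0,1],[-0.15,-0.9,0,0,0,0,1]],
])

```text
t: 7.6
tool_pos: [0.5713, -0.0229, 0.1879]
tcp_rot: [[-0.916, -0.401, -0.002], [-0.401, 0.916, -0.0], [0.002, 0.001, -1.0]]
contact_force: [-0.8, -0.2, -0.2]
opening: 0.007
grip_force: 0.0
```

```bash
python3 -c "
from h import *
to(1,.0935)"
```

```text
t 7.6 tip [ 0.5712 -0.0229  0.1219] F [-0.84 -0.22 -0.24] op 0.007 z [-1.7e-03 -2.0e-04 -1.0e+00]
[-0.08  -0.255  0.189]
```

Emit:
play_rows([
  [[-0.04,-0.13,0,0,0,0,1],[-0.08,-0.25,0,0,0,0,1],[-0.08,-0.25,0.05,0,0,0,1],[-0.08,-0.25,0.1,0,0,0,1],[-0.08,-0.25,0.14,0,0,0,1],[-0.08,-0.25,0.16,0,0,0,1],[-0.08,-0.25,0.18,0,0,0,1],[-0.08,-0.25,0.18,0,0,0,1]],
])

```text
t: 8.4
tool_pos: [0.5976, -0.0517, 0.1616]
tcp_rot: [[-0.915, -0.402, -0.0], [-0.402, 0.915, -0.0], [0.0, 0.0, -1.0]]
contact_force: [-0.0, -0.1, 0.1]
opening: 0.005
grip_force: 0.0
```

```bash
python3 -c "
from h import *
to(1,.0825)"
```

```text
t 8.4 tip [ 0.5975 -0.0517  0.0956] F [-0.02 -0.08  0.11] op 0.005 z [-5.e-04 -0.e+00 -1.e+00]
[ 0.004 -0.009  0.088]
```

Emit:
play_rows([
  [[0,-0.005,0.01,0,0,0,1],[0,-0.005,0.02,0,0,0,1],[0,-0.005,0.03,0,0,0,1],[0,-0.005,0.04,0,0,0,1],[0,-0.005,0.047,0,0,0,1],[0,-0.005,0.054,0,0,0,1],[0,-0.005,0.061,0,0,0,1],[0,-0.005,0.068,0,0,0,1],[0,-0.005,0.075,0,0,0,1],[0,-0.005,0.082,0,0,0,1],[0,-0.005,0.09,0,0,0,1],[0,-0.005,0.09,0,0,0,1]],
])

```text
t: 9.6
tool_pos: [0.5981, -0.0527, 0.1491]
tcp_rot: [[-0.916, -0.402, 0.0], [-0.402, 0.916, -0.0], [-0.0, -0.0, -1.0]]
contact_force: [-2.4, -0.9, 6.9]
opening: 0.006
grip_force: 3.2
```

Emit:
play_rows([
  [[0,0,0.005,0,0,0,1],[0,0,0.01,0,0,0,1],[0,0,0.01,0,0,0,1]],
])

```text
t: 9.9
tool_pos: [0.5982, -0.0527, 0.1477]
tcp_rot: [[-0.915, -0.402, 0.0], [-0.402, 0.915, -0.0], [-0.0, -0.0, -1.0]]
contact_force: [-2.1, 1.5, 7.0]
opening: 0.006
grip_force: 3.3
```

Emit:
play_rows([
  [[0,0,0.005,0,0,0,1],[0,0,0.01,0,0,0,1],[0,0,0.01,0,0,0,1]],
])

```text
t: 10.2
tool_pos: [0.5982, -0.0527, 0.1465]
tcp_rot: [[-0.915, -0.402, 0.001], [-0.402, 0.915, -0.0], [-0.0, -0.0, -1.0]]
contact_force: [-4.6, 1.3, 10.7]
opening: 0.007
grip_force: 5.1
```

Emit:
play_rows([
  [[0,0,0.005,0,0,0,1],[0,0,0.01,0,0,0,1],[0,0,0.01,0,0,0,1]],
])

```text
t: 10.5
tool_pos: [0.5982, -0.0527, 0.1456]
tcp_rot: [[-0.915, -0.403, 0.001], [-0.403, 0.915, -0.0], [-0.001, -0.001, -1.0]]
contact_force: [-6.0, 1.0, 15.1]
opening: 0.005
grip_force: 7.5
```

Emit:
play_rows([
  [[0,0,-0.02,0,0,0,1],[0,0,-0.06,0,0,0,1],[0,0,-0.15,0,0,0,1],[0,0,-0.28,0,0,0,1],[0,0,-0.28,0,0,0,1],[0,0,-0.28,0,0,0,1]],
])

```text
t: 11.1
tool_pos: [0.5985, -0.0526, 0.1869]
tcp_rot: [[-0.916, -0.402, 0.002], [-0.402, 0.916, 0.0], [-0.002, -0.0, -1.0]]
contact_force: [-1.0, -0.0, -0.6]
opening: 0.009
grip_force: 0.0
```

```bash
python3 -c "
from h import *
to(2,.0945)"
```

```text
t 11.1 tip [ 0.5986 -0.0525  0.1209] F [-1.   -0.03 -0.57] op 0.009 z [ 1.6e-03  5.0e-04 -1.0e+00]
[0.7   0.702 0.175]
```

Emit:
play_rows([
  [[0.12,0.12,0,0,0,0,1],[0.24,0.24,0,0,0,0,1],[0.36,0.36,0,0,0,0,1],[0.48,0.48,0,0,0,0,1],[0.6,0.6,0,0,0,0,1],[0.7,0.7,0,0,0,0,1],[0.7,0.7,0.05,0,0,0,1],[0.7,0.7,0.1,0,0,0,1],[0.7,0.7,0.13,0,0,0,1],[0.7,0.7,0.15,0,0,0,1],[0.7,0.7,0.16,0,0,0,1],[0.7,0.7,0.16,0,0,0,1]],
])

```text
t: 12.3
tool_pos: [0.4599, 0.001, 0.1615]
tcp_rot: [[-0.916, -0.402, -0.001], [-0.402, 0.916, -0.0], [0.001, -0.0, -1.0]]
contact_force: [0.7, 0.9, -0.2]
opening: 0.003
grip_force: 0.0
```

```bash
python3 -c "
from h import *
to(2,.0825)"
```

```text
t 12.3 tip [0.4599 0.001  0.0955] F [ 0.69  0.86 -0.2 ] op 0.003 z [-9.e-04 -4.e-04 -1.e+00]
[-0.003  0.004  0.087]
```

Emit:
play_rows([
  [[0,0,0.01,0,0,0,1],[0,0,0.02,0,0,0,1],[0,0,0.03,0,0,0,1],[0,0,0.04,0,0,0,1],[0,0,0.047,0,0,0,1],[0,0,0.054,0,0,0,1],[0,0,0.061,0,0,0,1],[0,0,0.068,0,0,0,1],[0,0,0.075,0,0,0,1],[0,0,0.082,0,0,0,1],[0,0,0.09,0,0,0,1],[0,0,0.09,0,0,0,1]],
])

```text
t: 13.5
tool_pos: [0.4598, 0.0013, 0.1488]
tcp_rot: [[-0.916, -0.402, 0.0], [-0.402, 0.916, -0.0], [-0.0, -0.0, -1.0]]
contact_force: [-2.1, 0.3, 6.1]
opening: 0.005
grip_force: 3.2
```

Emit:
play_rows([
  [[0,0,0.005,0,0,0,1],[0,0,0.01,0,0,0,1],[0,0,0.015,0,0,0,1],[0,0,0.015,0,0,0,1]],
])

```text
t: 13.9
tool_pos: [0.4598, 0.0012, 0.1468]
tcp_rot: [[-0.915, -0.402, 0.0], [-0.402, 0.915, -0.0], [-0.0, -0.0, -1.0]]
contact_force: [-3.8, 0.8, 9.2]
opening: 0.003
grip_force: 4.5
```

Emit:
play_rows([
  [[0,0,0.005,0,0,0,1],[0,0,0.01,0,0,0,1],[0,0,0.01,0,0,0,1]],
])

```text
t: 14.2
tool_pos: [0.4598, 0.0012, 0.1457]
tcp_rot: [[-0.915, -0.403, 0.0], [-0.403, 0.915, -0.0], [-0.0, -0.0, -1.0]]
contact_force: [-5.9, 1.0, 15.1]
opening: 0.008
grip_force: 7.4
```

Emit:
play_rows([
  [[0,0,-0.02,0,0,0,1],[0,0,-0.06,0,0,0,1],[0,0,-0.18,0,0,0,1],[0,0,-0.33,0,0,0,1],[0,0,-0.43,0,0,0,1],[0,0,-0.43,0,0,0,1],[0,0,-0.43,0,0,0,1]],
])

```text
t: 14.9
tool_pos: [0.4597, 0.0013, 0.2092]
tcp_rot: [[-0.916, -0.402, 0.001], [-0.402, 0.916, 0.0], [-0.001, 0.0, -1.0]]
contact_force: [0.1, -0.0, -0.9]
opening: 0.007
grip_force: 0.0
```

```bash
python3 -c "
from h import *
to(3,.0945)"
```

```text
t 14.9 tip [0.4597 0.0013 0.1432] F [ 0.08 -0.01 -0.95] op 0.007 z [ 5.e-04  5.e-04 -1.e+00]
[-1.161 -0.244  0.325]
```

Emit:
play_rows([
  [[-0.15,-0.03,0,0,0,0,1],[-0.3,-0.06,0,0,0,0,1],[-0.45,-0.09,0,0,0,0,1],[-0.6,-0.12,0,0,0,0,1],[-0.75,-0.15,0,0,0,0,1],[-0.9,-0.18,0,0,0,0,1],[-0.95,-0.2,0,0,0,0,1]],
])

```text
t: 15.6
tool_pos: [0.6035, 0.0314, 0.2074]
tcp_rot: [[-0.916, -0.402, -0.002], [-0.402, 0.916, -0.001], [0.002, 0.0, -1.0]]
contact_force: [-0.8, -0.4, -0.1]
opening: 0.006
grip_force: 0.0
```

Emit:
play_rows([
  [[-0.1,-0.02,0,0,0,0,1],[-0.21,-0.04,0,0,0,0,1],[-0.21,-0.04,0.06,0,0,0,1],[-0.21,-0.04,0.12,0,0,0,1],[-0.21,-0.04,0.19,0,0,0,1],[-0.21,-0.04,0.25,0,0,0,1],[-0.21,-0.04,0.29,0,0,0,1],[-0.21,-0.04,0.31,0,0,0,1],[-0.21,-0.04,0.31,0,0,0,1]],
])

```text
t: 16.5
tool_pos: [0.6334, 0.0382, 0.1623]
tcp_rot: [[-0.916, -0.402, -0.001], [-0.402, 0.916, -0.0], [0.001, 0.0, -1.0]]
contact_force: [-0.7, -0.4, -0.1]
opening: 0.006
grip_force: 0.0
```

```bash
python3 -c "
from h import *
to(3,.0825)"
```

```text
t 16.5 tip [0.6333 0.0382 0.0963] F [-0.65 -0.44 -0.05] op 0.006 z [-6.e-04 -2.e-04 -1.e+00]
[-0.002 -0.004  0.092]
```

Emit:
play_rows([
  [[0,0,0.01,0,0,0,1],[0,0,0.02,0,0,0,1],[0,0,0.03,0,0,0,1],[0,0,0.04,0,0,0,1],[0,0,0.047,0,0,0,1],[0,0,0.054,0,0,0,1],[0,0,0.061,0,0,0,1],[0,0,0.068,0,0,0,1],[0,0,0.075,0,0,0,1],[0,0,0.082,0,0,0,1],[0,0,0.09,0,0,0,1],[0,0,0.09,0,0,0,1]],
])

```text
t: 17.7
tool_pos: [0.6336, 0.0383, 0.15]
tcp_rot: [[-0.915, -0.402, 0.0], [-0.402, 0.915, -0.0], [-0.0, -0.0, -1.0]]
contact_force: [-2.1, -0.1, 7.2]
opening: 0.005
grip_force: 3.2
```

Emit:
play_rows([
  [[0,0,0.005,0,0,0,1],[0,0,0.01,0,0,0,1],[0,0,0.015,0,0,0,1],[0,0,0.015,0,0,0,1]],
])

```text
t: 18.1
tool_pos: [0.6336, 0.0383, 0.1478]
tcp_rot: [[-0.915, -0.402, 0.0], [-0.402, 0.915, -0.0], [-0.0, -0.0, -1.0]]
contact_force: [-2.4, 1.0, 6.5]
opening: -0.001
grip_force: 3.3
```

Emit:
play_rows([
  [[0,0,0.005,0,0,0,1],[0,0,0.01,0,0,0,1],[0,0,0.01,0,0,0,1]],
])

```text
t: 18.4
tool_pos: [0.6336, 0.0383, 0.1466]
tcp_rot: [[-0.915, -0.402, 0.001], [-0.402, 0.915, -0.0], [-0.001, -0.0, -1.0]]
contact_force: [-4.1, 1.1, 9.6]
opening: 0.005
grip_force: 4.9
```

Emit:
play_rows([
  [[0,0,0.005,0,0,0,1],[0,0,0.01,0,0,0,1],[0,0,0.01,0,0,0,1]],
])

```text
t: 18.7
tool_pos: [0.6337, 0.0383, 0.1458]
tcp_rot: [[-0.915, -0.403, 0.001], [-0.403, 0.915, -0.0], [-0.001, -0.001, -1.0]]
contact_force: [-5.1, 0.2, 15.1]
opening: 0.009
grip_force: 7.2
```

Emit:
play_rows([
  [[0,0,-0.02,0,0,0,1],[0,0,-0.06,0,0,0,1],[0,0,-0.18,0,0,0,1],[0,0,-0.35,0,0,0,1],[0,0,-0.55,0,0,0,1],[0,0,-0.75,0,0,0,1],[0,0,-0.95,0,0,0,1],[0,0,-0.95,0,0,0,1],[0,0,-0.95,0,0,0,1]],
])

```text
t: 19.6
tool_pos: [0.6337, 0.0384, 0.2871]
tcp_rot: [[-0.916, -0.402, 0.001], [-0.402, 0.916, 0.001], [-0.002, 0.0, -1.0]]
contact_force: [-1.2, -0.4, -0.7]
opening: 0.006
grip_force: 0.0
```

Emit:
play_rows([
  [[0.1,-0.2,0,0,0,0,1],[0.2,-0.4,0,0,0,0,1],[0.3,-0.6,0,0,0,0,1],[0.4,-0.8,0,0,0,0,1],[0.5,-1,0,0,0,0,1],[0.5,-1,0,0,0,0,1],[0.5,-1,0,0,0,0,1]],
])

```text
t: 20.3
tool_pos: [0.6246, -0.1301, 0.285]
tcp_rot: [[-0.916, -0.4, -0.002], [-0.4, 0.916, 0.0], [0.002, 0.001, -1.0]]
contact_force: [-0.9, 0.9, 0.5]
opening: 0.007
grip_force: 0.0
```

```bash
python3 -c "
from h import *
to(3,.2)
snap('wrist','w3.png');print([proj('w3',[*f,.083]).round(1).tolist() for f in F],[proj('w3',[*f,.090]).round(1).tolist() for f in F])"
```

```text
t 20.3 tip [ 0.6245 -0.13    0.219 ] F [-0.89  0.91  0.48] op 0.007 z [-2.3e-03  2.0e-04 -1.0e+00]
[-0.506  1.     0.126]
[[690.0, 183.1], [436.1, 230.1], [611.4, 76.2], [518.4, 317.2]] [[698.4, 184.9], [438.6, 232.9], [618.5, 75.5], [522.4, 321.7]]
```

View pics/w3.png

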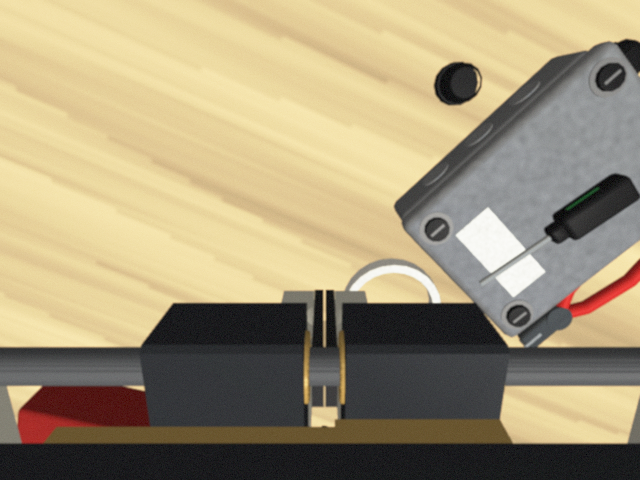

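The wrist view shows FR at (437,229), NR (611,77) and FL (518,315). All match the home-height predictions, with no gap under the heads. The screwdriver and box are in place and the arm is clear.

```bash
python3 -c "
from station import arm
print(arm.job_done())"
```

```text
the job is handed in; nothing more can be done
None
```

I pressed all four lid pins home in the required crosswise order, at no more than about 17 N. In the last wrist view the box and screwdriver were where they started. The job is handed in, and no verdict came back.

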